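# Index and lock the wind-tunnel model turntable

### The arm

A 6-joint arm with a two-finger parallel gripper is mounted at the origin on the work surface. World frame = base frame: x ahead of the robot, y to its left, z up, the work surface at z = 0. Lengths are in m, angles in rad, forces in N, time in s.
With the tool pointing down it reaches from about 0.325 to 0.75 m from the base axis. Payload 7.6 kg.
Tool frame: the origin (TCP) lies midway between the tips of the shut fingers; the grasp point (between the pads) lies 19 mm behind it; z points along the fingers, y is the direction in which the jaws open and shut (so a half turn about z gives the same grasp; the last joint's range is limited). The gripper opens to 85 mm and grips with 20 to 120 N. Pads are 22 mm wide; open, the fingers measure 114 mm over their backs; the gripper's body (76 mm by 85 mm) begins 54 mm behind the grasp point. The pads swing forward as they close: fully open they stand 13 mm farther back than shut.
Start: joints at [-1.203, 0.052, 1.401, -0, 1.689, -0.07], TCP at [0.223, -0.475, 0.231] pointing down, gripper open.
Joint ranges: [-2.9, 2.9], [-0.91, 2.17], [0.12, 2.37], [-1.06, 4.2], [0.26, 2.73], [-2.93, 2.93]. Speed limits (rad/s): [2.57, 2.57, 3.01, 3.14, 3.14, 3.14].

### API

Orientations are given as a unit quaternion [w, x, y, z].
In Python, from plant import status, cams, manip, models gives the robot as it stands. The module is installed in compiled form; this text tells all that it offers.
- The arm moves only by the tool apply_moves, never from a script. Its argument "plan" is a list of rows, each a list of 7 numbers: the shift along the tool's x, y, z in m, then the turn, a rotation vector about the tool's x, y, z in degrees, then the closure in counts, from 0 (fully open) to 255 (shut). In form: [[x, y, z, wx, wy, wz, grip], ...]. A call has 1 to 5 rows; each row is the pose to reach, as a shift and turn from the pose commanded when the call began, along the tool's axes at that moment; what a row does not reach only later rows make up. A row lasts 1/12 s, in which the tool goes at most 41.7 mm and 7.16 degrees, less where a joint would pass 70% of its speed; a pose out of reach is approached as far as the arm can. A call with a gripper value outside its range is refused whole. The fingers move at their own pace and stop on an object; "grip_force" is the grip in N (left out, the last holds). Time passes only in rows, so rows that repeat a pose let the fingers close. It gives the time, the measured TCP pose, the force and the opening at its end, in the units of the state.
- status.get_obs(): the state, without advancing time (a new reading comes with each control period).
- cams.snapshot(name): name is "scene" or "side" or "wrist"; returns the picture (384x512x3 uint8, blue, green, red); there is no depth.
- cams.calibration(name): a dict with "mtx" (3x3 intrinsics, pixels), "D" ([k1, k2, p1, p2, k3] as OpenCV has them; the pictures are not rectified), "position" and "rotation" of the camera in the world. Camera axes: x right, y down, z forward; pixel columns grow to the right and rows downward; lengths in m; the calibration is good to about 2 mm. A picture is of the moment at which its call begins: read the wrist's pose just before it. calibration takes no time and is no camera call; for the wrist camera it gives the pose at the moment of the call.
- manip.sign_off(): hands the job in, once; it reports no verdict.
Trained networks look in the newest picture that a camera, given by its name, has taken for a name from the list of things; names that differ only in an ending like _2 or _b are one class to them, and where a whole thing is asked for, a point or a joint stands for the part that bears it (a point fixed in the world has none). Each returns a list of dicts, best first, with "conf" (0 to 1); they miss things now and then, are a little off and sometimes report something else, mostly with a low value. They report only what shows in the picture. A call takes as long as a camera call.
- models.regions_of(name, camera): "mask" (384x512 bool, what is visible of it) and "xy" ([column, row] in pixels, amid what is visible of it).
The state is a dict: "t": time; "qpos": joint angles; "joint_vel": joint speeds; "joint_efforts": joint torques, N m; "position": TCP position; "orientation": TCP orientation; "wrist_force": force on the tool from outside, world axes, zero at the start; "ft_torque": the same for the moment, N m; "grip_width": finger opening in m.
Only numpy, scipy, OpenCV 4.12 (cv2) and the standard library are available. Lean on these libraries where they do the work, as an engineer would, in place of code of your own. Each camera call takes 0.05 s, during which the arm holds its last target.

### The job

Push the small wing-model turntable anticlockwise (seen from above) by one of its upright pegs until its long index arm comes to rest against the metal stop on the wooden ring under it; come up to the stop gently, without leaning on it. Then take the plain round-headed locating pin from its rack and push it through the hole of the index arm into the ring, fully home and upright, and let go. Leave the other two plugs in the rack.

Things in the scene. Friction and masses are not known exactly. Their poses are not given: they have to be found in the camera images.
- stage: Fixed wooden base plate of the turntable, 290 x 290 x 4 mm; origin under its centre at the work surface, z up on the turntable's axis. On it is clamped a flat plywood index ring (radii 97 to 133 mm, top face 20 mm above the work surface). The ring does not turn, but its angle is unknown: it is not reported and has nothing to do with this plate's yaw.
- axis (a point): Point on the turntable's axis at the height of the ring's top (20 mm). The ring carries a metal stop (30 mm radially, at radius 100 to 130 mm, 14 mm wide, top 34 mm above the work surface) and, 24.5 mm clockwise of the stop's centre, a 13.5 mm through hole at radius 115 mm. The stop, firm and felt as a sudden resistance, stands 15 N at most.
- turntable: Turntable: 62 mm radius disc with a white wing model (top at 71 mm), turning freely on a vertical axis with dry friction (about 0.1 N m), no spring. Origin on the axis at the work surface, x along its index arm. Four spokes 8 mm thick, top face at 30 mm, 2 mm clear of the ring: the index arm to radius 135 mm, 34 mm wide at its end, the others to 92 mm. It starts 0.5 to 1.6 rad before the stop.
- index_hole (a point): Centre of the hole near the end of the index arm, at the arm's top face (30 mm above the work surface, radius 115 mm); through the 8 mm arm, 13.5 mm wide, 2 mm chamfer. With the arm's leading side resting against the stop it lies right above the hole in the ring; some 4 mm short of that, the pin will not go in.
- peg0 (a point): Top centre of the upright round push peg on the index arm: 12 mm diameter, standing from 30 to 60 mm above the work surface, at radius 75 mm from the axis.
- peg1 (a point): Top centre of the like push peg (same size and radius) on the spoke 90 degrees anticlockwise of the index arm.
- peg2 (a point): Top centre of the like push peg on the spoke opposite the index arm.
- peg3 (a point): Top centre of the like push peg on the spoke 90 degrees clockwise of the index arm.
- pin: Loose aluminium locating pin, 60 g, 56 mm long: plain round head 20 mm diameter, 34 mm high, on a shaft 12 mm diameter, 22 mm long, tip chamfered to 9 mm. Origin at the centre of the tip, z up the pin. It stands in one of the rack's holes, the head's underside on the rack's top. Fully home in the turntable, its head rests on the index arm, its tip 22 mm below the arm's top face.
- rack: Fixed plywood rack for the pin and plugs, 200 x 44 mm, top 30 mm above the work surface; origin under its centre, x along its row of three 13.5 mm holes (at x = -65, 0, 65 mm).
- square_plug: Plug with a low square head (22 x 22 x 14 mm) on the same shaft, standing in the rack; origin at its tip. To be left there.
- fork_plug: Plug with a forked square head (22 x 22 x 32 mm, slotted across the top) on the same shaft, standing in the rack; origin at its tip. To be left there.

How it is judged:
By the outcome, as a careful person would: the job done as asked, in the order asked, and still so for the second after the job is handed in, with the robot touching nothing.
It also fails if it takes over 72 s, if anything falls off the work surface, if the arm or the gripper's body presses on something with over 40 N, if the wrist force passes 120 N, or if a joint passes its speed limit or range.

## Working session

There is one attempt and no reset: what is moved stays moved. The work goes in short steps, Python scripts to look and compute and a tool call to move; the robot and the scene stay as the last step left them, time stands still between calls to the robot, and variables do not carry over. Pictures are saved under pics/ and viewed, and the job is handed in when it is done.

Besides the shell and the picture viewer there is one more tool, called after "Emit:" by a JSON object that holds its "name" and its "arguments", one argument or row to a line. apply_moves: Moves the arm, as the interface text tells. Its arguments: {"type":"object","properties":{"plan":{"type":"array","items":{"type":"array","items":{"type":"number"}}},"grip_force":{"type":"number"}},"required":["plan"]}

```bash
mkdir -p pics; python3 - <<'E'
from plant import status,cams
import cv2
o=status.get_obs();print(o)
for n in ("scene","side","wrist"):
    im=cams.snapshot(n);cv2.imwrite(f"pics/{n}0.png",im)
    c=cams.calibration(n);print(n,c)
E
```

```text
{'t': 0.0, 'qpos': array([-1.20331614e+00,  5.27979794e-02,  1.40173198e+00, -2.68543999e-06,
        1.68857188e+00, -7.02877148e-02]), 'joint_vel': array([-0.00028326,  0.00015477,  0.00178747,  0.00028851,  0.000512  ,
       -0.00097661]), 'joint_efforts': array([ 2.18416271e-04, -3.81669939e+01, -3.60188162e+01, -9.44193289e-05,
        6.19692175e-03,  7.14943803e-05]), 'position': array([ 0.22247687, -0.47520376,  0.23048905]), 'orientation': array([-7.46081228e-04,  9.76140152e-01,  2.17140124e-01, -1.13036528e-04]), 'wrist_force': array([0.87967244, 0.26832842, 0.11957823]), 'ft_torque': array([-0.01435718, -0.01849944, -0.0309071 ]), 'grip_width': 0.08512674681428552}
scene {'mtx': array([[466.9093286 ,   0.        , 254.59887937],
       [  0.        , 466.9093286 , 185.81686217],
       [  0.        ,   0.        ,   1.        ]]), 'D': array([-0.00909293,  0.        ,  0.        ,  0.        ,  0.        ]), 'position': array([ 1.05375411, -0.75046159,  0.65562445]), 'rotation': array([-0.44432942,  0.84693559,  0.25438684, -0.14338344])}
side {'mtx': array([[389.63543723,   0.        , 256.53529808],
       [  0.        , 389.63543723, 194.26969971],
       [  0.        ,   0.        ,   1.        ]]), 'D': array([-0.11179098,  0.        ,  0.        ,  0.        ,  0.        ]), 'position': array([ 0.40628406, -0.73463543,  0.53973655]), 'rotation': array([-0.47738253,  0.86983391, -0.10380875,  0.06869237])}
wrist {'mtx': array([[328.5068455 ,   0.        , 258.07378452],
       [  0.        , 328.5068455 , 196.00715317],
       [  0.        ,   0.        ,   1.        ]]), 'D': array([0.02626887, 0.        , 0.        , 0.        , 0.        ]), 'position': array([ 0.28700741, -0.44417677,  0.37248489]), 'rotation': array([ 0.12061779,  0.8348166 , -0.53158943, -0.07710556])}
```

View pics/scene0.png

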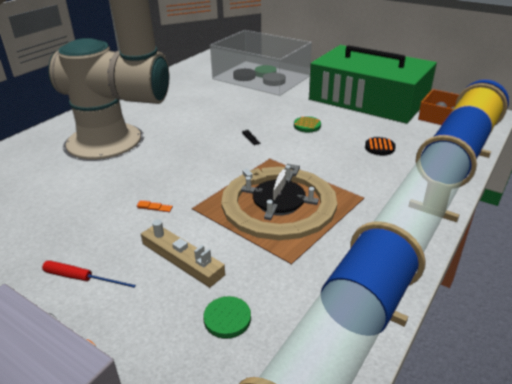

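View pics/side0.png

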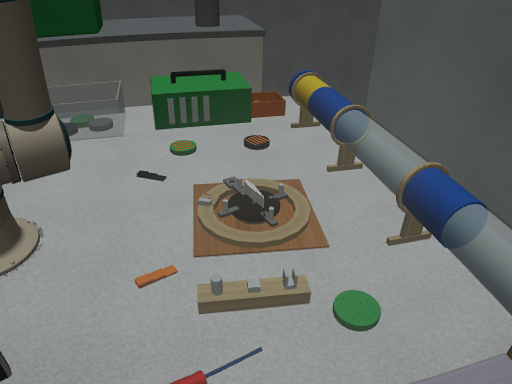

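View pics/wrist0.png

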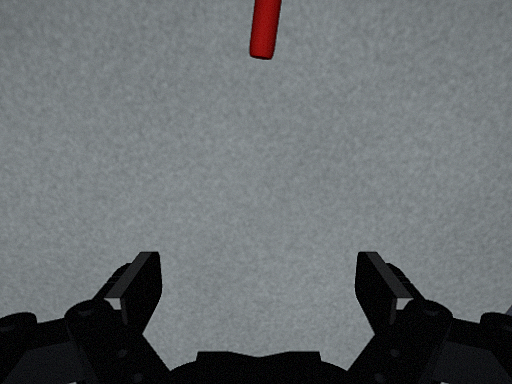

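The round pin is at the robot end of the rack (side px ~216,284), with the turntable behind it. Next I measure both.

```bash
cat > h.py <<'E'
import numpy as np,cv2
from plant import status,cams,manip,models
from scipy.spatial.transform import Rotation as R
def RT(c):
    q=np.array(c["rotation"]); 
    return R.from_quat([q[1],q[2],q[3],q[0]]).as_matrix(),np.array(c["position"])
def ray(c,px):
    u=cv2.undistortPoints(np.array([[px]],float),c["mtx"],c["D"])[0,0]
    M,p=RT(c); return p,M@np.array([u[0],u[1],1.])
def onz(c,px,z):
    p,d=ray(c,px); return p+d*(z-p[2])/d[2]
def proj(c,P):
    M,p=RT(c); r,_=cv2.Rodrigues(M.T); P=np.atleast_2d(np.array(P,float))
    return cv2.projectPoints(P,r,-M.T@p,c["mtx"],c["D"])[0][:,0]
def tri(obs):
    A=np.zeros((3,3));b=np.zeros(3)
    for c,px in obs:
        p,d=ray(c,px);d=d/np.linalg.norm(d);Q=np.eye(3)-np.outer(d,d);A+=Q;b+=Q@p
    return np.linalg.solve(A,b)
E
python3 - <<'E'
from h import *
np.set_printoptions(precision=3,suppress=True)
zs=dict(peg0=.06,peg1=.06,peg2=.06,peg3=.06,index_hole=.03,axis=.02,pin=.04,square_plug=.037,fork_plug=.046,rack=.03,stage=.004,turntable=.03)
for cam in("scene","side"):
    im=cams.snapshot(cam);c=cams.calibration(cam)
    for n,z in zs.items():
        for r in models.regions_of(n,cam)[:2]:
            print(cam,n,round(r["conf"],2),np.array(r["xy"]),int(r["mask"].sum()),onz(c,r["xy"],z))
    x0,y0,w,h=(180,150,200,140) if cam=="scene" else (180,165,160,150)
    cv2.imwrite(f"pics/{cam}z.png",cv2.resize(im[y0:y0+h,x0:x0+w],None,fx=4,fy=4,interpolation=cv2.INTER_CUBIC)[:600,:800])
print(status.get_obs()["t"])
E
```

```text
scene peg0 0.57 [278.9 194.8] 1998 [ 0.623 -0.033  0.06 ]
scene peg1 0.57 [278.9 194.8] 1998 [ 0.623 -0.033  0.06 ]
scene peg2 0.57 [278.9 194.8] 1998 [ 0.623 -0.033  0.06 ]
scene peg3 0.57 [278.9 194.8] 1998 [ 0.623 -0.033  0.06 ]
scene index_hole 0.94 [279.4 194. ] 1992 [0.601 0.006 0.03 ]
scene square_plug 0.72 [180.  244.9] 137 [ 0.531 -0.258  0.037]
scene fork_plug 0.64 [202.9 256.4] 268 [ 0.597 -0.266  0.046]
scene fork_plug 0.33 [277.7 191.1] 2075 [ 0.603 -0.005  0.046]
scene rack 0.98 [186.4 254.8] 1836 [ 0.555 -0.267  0.03 ]
scene stage 0.86 [282.7 214.1] 7277 [ 0.629 -0.025  0.004]
scene turntable 0.67 [282.8 193.5] 2043 [0.606 0.012 0.03 ]
side peg0 0.84 [248.3 205.4] 1910 [ 0.573 -0.043  0.06 ]
side peg1 0.84 [248.3 205.4] 1910 [ 0.573 -0.043  0.06 ]
side peg2 0.84 [248.3 205.4] 1910 [ 0.573 -0.043  0.06 ]
side peg3 0.84 [248.3 205.4] 1910 [ 0.573 -0.043  0.06 ]
side index_hole 0.82 [252.  200.1] 2047 [0.598 0.02  0.03 ]
side axis 0.96 [252.7 226.5] 6932 [ 0.578 -0.068  0.02 ]
side pin 0.65 [215. 285.] 246 [ 0.466 -0.245  0.04 ]
side pin 0.17 [253.3 295.6] 2965 [ 0.525 -0.284  0.04 ]
side square_plug 0.71 [252.4 285.8] 178 [ 0.53  -0.259  0.037]
side fork_plug 0.82 [288.5 281.9] 219 [ 0.592 -0.273  0.046]
side rack 0.8 [250.2 295. ] 2747 [ 0.523 -0.273  0.03 ]
side stage 0.87 [255.9 229.4] 6818 [ 0.587 -0.06   0.004]
side turntable 0.64 [250.2 205.5] 1907 [ 0.588 -0.001  0.03 ]
1.45
```

View pics/scenez.png

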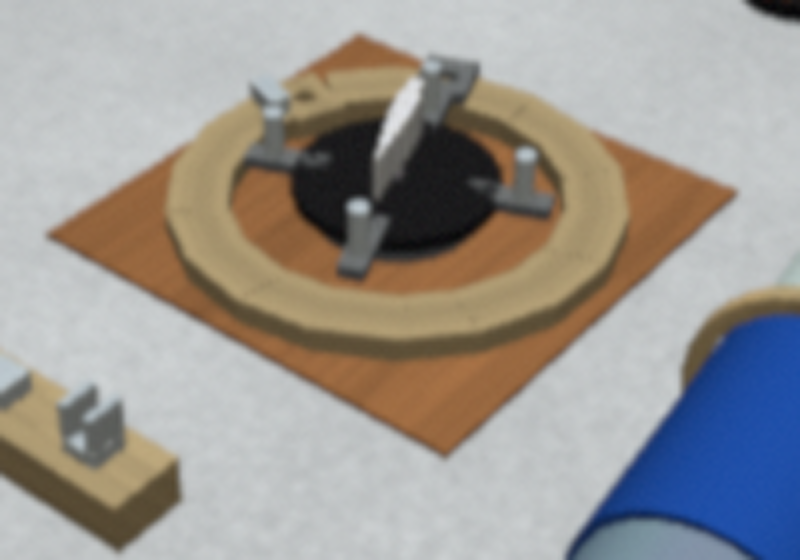

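View pics/sidez.png

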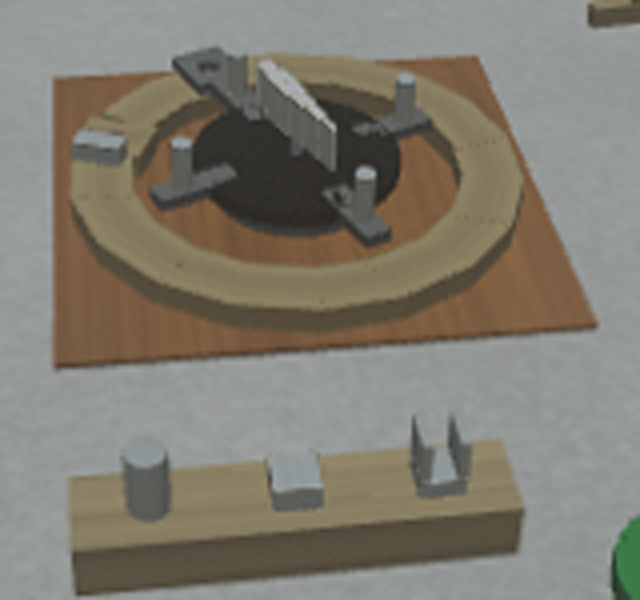

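```bash
python3 - <<'E'
from h import *
from scipy.optimize import least_squares
np.set_printoptions(precision=4,suppress=True)
cs=cams.calibration("scene");cd=cams.calibration("side")
S=lambda u,v:(180+(u+.5)/4-.5,150+(v+.5)/4-.5)
D=lambda u,v:(180+(u+.5)/4-.5,165+(v+.5)/4-.5)
obs=[("peg0",cs,S(432,66)),("peg1",cs,S(274,114)),("peg2",cs,S(358,207)),("peg3",cs,S(527,155)),("hole",cs,S(452,76)),
("peg1",cd,D(182,145)),("peg2",cd,D(366,174)),("peg3",cd,D(405,79)),("hole",cd,D(209,67)),("peg0",cd,D(235,57))]
stop=[(cs,S(268,88)),(cd,D(99,141))]
def pt(n,x,y,a):
    if n=="hole": return [x+.115*np.cos(a),y+.115*np.sin(a),.03]
    b=a+int(n[3])*np.pi/2; return [x+.075*np.cos(b),y+.075*np.sin(b),.06]
f=lambda p:np.concatenate([proj(c,pt(n,*p))[0]-np.array(q) for n,c,q in obs])
s=least_squares(f,[.6,.01,2],loss="soft_l1");print(s.x,f(s.x).reshape(-1,2))
x,y,a=s.x
for c,q in stop:
    P=onz(c,q,.034)-[x,y,0];print("stop",P+[x,y,0],np.hypot(*P[:2]),np.arctan2(P[1],P[0]))
for n in range(4): print(pt("peg%d"%n,*s.x))
for q in [D(146,452)]: print("pin",onz(cd,q,.064))
for n,q,z in(("sq",D(296,466),.044),): print(n,onz(cd,q,z))
# rack corners top
for q in [D(70,478),D(78,548),D(522,505),D(503,440)]: print(onz(cd,q,.03))
m=models.regions_of("pin","scene")
print([(r['conf'],r['xy'],onz(cs,r['xy'],.047)) for r in m])
print(onz(cs,(158,223.5),.064))
E
```

```text
[0.5989 0.0071 1.8425] [[-0.0274  0.0918]
 [-0.1834 -0.4908]
 [ 0.3605  0.1483]
 [-0.0386 -0.0091]
 [-1.1551 -0.3343]
 [-0.1779 -0.2306]
 [-0.0957  0.3101]
 [ 0.3566  0.169 ]
 [ 0.0379 -0.126 ]
 [ 0.7028 -0.8568]]
stop [0.4856 0.0396 0.034 ] 0.11794519240839067 2.861906048297353
stop [0.4863 0.0398 0.034 ] 0.11729889988208524 2.858893906047353
[np.float64(0.5788176208746763), np.float64(0.07930752231031409), 0.06]
[np.float64(0.5266957861626346), np.float64(-0.013068417989368933), 0.06]
[np.float64(0.6190717264623176), np.float64(-0.06519025270141066), 0.06]
[np.float64(0.6711935611743592), np.float64(0.02718568759827237), 0.06]
pin [ 0.4676 -0.2519  0.064 ]
sq [ 0.5333 -0.2549  0.044 ]
[ 0.436  -0.2262  0.03  ]
[ 0.4341 -0.2684  0.03  ]
[ 0.6287 -0.288   0.03  ]
[ 0.6347 -0.2472  0.03  ]
[]
[ 0.4726 -0.2546  0.064 ]
```

```bash
python3 - <<'E'
from h import *
np.set_printoptions(precision=3,suppress=True)
cs=cams.calibration("scene");cd=cams.calibration("side")
for q in [(388,240),(430,237),(328,168),(362,166)]: print("foot side",onz(cd,q,0.))
for q in [(411,212),(458,217),(400,318)]: print("foot scene",onz(cs,q,0.))
# candidate tool move
o=status.get_obs();q=o["orientation"];M=R.from_quat([q[1],q[2],q[3],q[0]]).as_matrix()
print(o["t"],M)
for P in [(.6915,.0018),(.59,-.1)]:
    print(M.T@(np.array([*P,.15])-o["position"]), M.T@(np.array([*P,.04])-o["position"]))
E
```

```text
foot side [ 0.867 -0.159  0.   ]
foot side [ 0.97  -0.173  0.   ]
foot side [0.868 0.184 0.   ]
foot side [0.974 0.175 0.   ]
foot scene [0.869 0.144 0.   ]
foot scene [0.963 0.182 0.   ]
foot scene [ 0.952 -0.164  0.   ]
1.5 [[ 0.906  0.424  0.   ]
 [ 0.424 -0.906 -0.   ]
 [ 0.     0.    -1.   ]]
[ 0.627 -0.234  0.081] [ 0.627 -0.234  0.191]
[ 0.492 -0.184  0.081] [ 0.492 -0.184  0.191]
```

Emit:
{"name": "apply_moves", "arguments": {
  "plan": [
    [0.627,-0.234,0,0,0,-13.5,255],
    [0.627,-0.234,0,0,0,-13.5,255],
    [0.627,-0.234,0,0,0,-13.5,255],
    [0.627,-0.234,0,0,0,-13.5,255],
    [0.627,-0.234,0,0,0,-13.5,255]
  ]
}}

```text
t: 1.92
position: [0.3695, -0.3252, 0.2315]
orientation: [0.0, 0.944, 0.33, 0.0]
wrist_force: [-0.6, -1.3, 0.1]
grip_width: 0.0255
```

```bash
cat > g.py <<'E'
from h import *
import sys
np.set_printoptions(precision=4,suppress=True)
def go(x,y,z,head=None):
    o=status.get_obs();q=o["orientation"];M=R.from_quat([q[1],q[2],q[3],q[0]]).as_matrix()
    h=np.degrees(np.arctan2(M[1,0],M[0,0]))
    print("t",o["t"],"pos",o["position"],"head",h,"F",o["wrist_force"],"tilt",M[:2,2],"w",o["grip_width"])
    print("shift",M.T@(np.array([x,y,z])-o["position"]),"wz",None if head is None else h-head)
if __name__=="__main__": go(*map(float,sys.argv[1:]))
E
python3 g.py .6915 .0018 .12 38.6
```

```text
t 1.9167 pos [ 0.3695 -0.3252  0.2315] head 38.55693470318668 F [-0.5764 -1.3213  0.0943] tilt [ 0.0004 -0.0004] w 0.025510283117049757
shift [ 0.4557 -0.0551  0.1115] wz -0.043065296813324494
```

Emit:
{"name": "apply_moves", "arguments": {
  "plan": [
    [0.452,-0.055,0,0,0,0,255],
    [0.452,-0.055,0,0,0,0,255],
    [0.452,-0.055,0,0,0,0,255],
    [0.452,-0.055,0,0,0,0,255],
    [0.452,-0.055,0,0,0,0,255]
  ]
}}

```text
t: 2.33
position: [0.5157, -0.1763, 0.2315]
orientation: [0.0, 0.944, 0.33, 0.0]
wrist_force: [0.5, -0.8, -0.7]
grip_width: -0.0002
```

```bash
python3 g.py .6915 .0018 .12 38.6
```

```text
t 2.3333 pos [ 0.5157 -0.1763  0.2315] head 38.592533863096 F [ 0.5082 -0.7983 -0.6546] tilt [ 0.0005 -0.0004] w -0.00016679646451902788
shift [ 0.2485 -0.0296  0.1115] wz -0.007466136904000109
```

Emit:
{"name": "apply_moves", "arguments": {
  "plan": [
    [0.245,-0.03,0.04,0,0,0,255],
    [0.245,-0.03,0.04,0,0,0,255],
    [0.245,-0.03,0.04,0,0,0,255],
    [0.245,-0.03,0.04,0,0,0,255],
    [0.245,-0.03,0.04,0,0,0,255]
  ]
}}

```text
t: 2.75
position: [0.6596, -0.0295, 0.1975]
orientation: [0.0, 0.944, 0.33, 0.0]
wrist_force: [1.3, 0.3, 0.1]
grip_width: -0.0003
```

```bash
python3 g.py .6915 .0018 .12 38.6
```

```text
t 2.75 pos [ 0.6596 -0.0295  0.1975] head 38.59340682518117 F [1.2538 0.2741 0.1284] tilt [ 0.0002 -0.0002] w -0.000297863239216168
shift [ 0.0444 -0.0045  0.0775] wz -0.006593174818831926
```

Emit:
{"name": "apply_moves", "arguments": {
  "plan": [
    [0.04,-0.004,0.03,0,0,0,255],
    [0.04,-0.004,0.07,0,0,0,255],
    [0.04,-0.004,0.077,0,0,0,255],
    [0.04,-0.004,0.077,0,0,0,255]
  ]
}}

```text
t: 3.08
position: [0.6847, -0.003, 0.1152]
orientation: [-0.002, 0.944, 0.331, -0.005]
wrist_force: [-0.1, -0.4, -0.4]
grip_width: -0.0001
```

```bash
python3 g.py .6915 .0018 .04 38.6; python3 - <<'E'
from h import *
for n in("wrist","side"):
    im=cams.snapshot(n);cv2.imwrite(f"pics/{n}1.png",im)
c=cams.calibration("wrist")
x,y,a=.5989,.0071,1.8425
for i in range(4):
    b=a+i*np.pi/2;print(i,proj(c,[x+.075*np.cos(b),y+.075*np.sin(b),.06]))
print(proj(c,[x+.115*np.cos(a),y+.115*np.sin(a),.03]),proj(c,[.486,.0397,.034]))
E
```

```text
t 3.0833 pos [ 0.6847 -0.003   0.1152] head 38.61702911403872 F [-0.0825 -0.4077 -0.3888] tilt [-0.0103  0.0002] w -9.583123302839442e-05
shift [0.0089 0.001  0.0751] wz 0.01702911403872065
0 [[ 63.91086396 258.60022872]]
1 [[137.46257831 375.36600254]]
2 [[266.68350417 330.17137644]]
3 [[206.47972296 202.44185926]]
[[ 33.31227406 221.45077674]] [[ 67.93257971 350.0746986 ]]
```

View pics/wrist1.png

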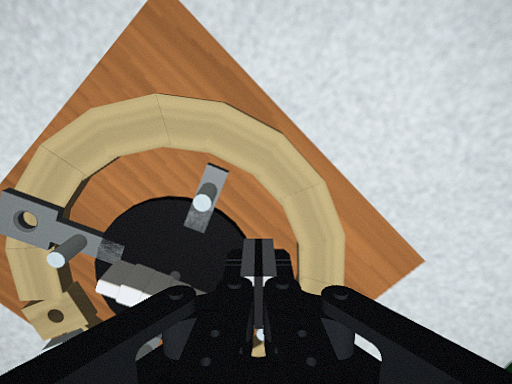

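View pics/side1.png

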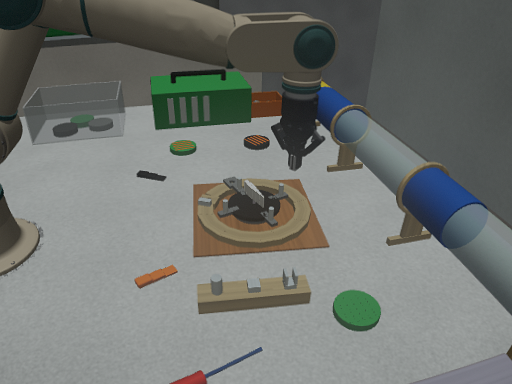

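Emit:
{"name": "apply_moves", "arguments": {
  "plan": [
    [0.006,0.0,0.04,0,0,0,255],
    [0.006,0.0,0.075,0,0,0,255],
    [0.006,0.0,0.075,0,0,0,255],
    [0.006,0.0,0.075,0,0,0,255]
  ]
}}

```text
t: 3.52
position: [0.6915, -0.0005, 0.0471]
orientation: [-0.0, 0.944, 0.33, -0.0]
wrist_force: [0.3, 0.7, 1.4]
grip_width: -0.0001
```

```bash
python3 g.py .6915 .0018 .04 38.6; python3 - <<'E'
from h import *
for n in("wrist",):
    im=cams.snapshot(n);cv2.imwrite(f"pics/{n}2.png",im)
c=cams.calibration("wrist")
x,y,a=.5989,.0071,1.8425
for i in range(4):
    b=a+i*np.pi/2;print(i,proj(c,[x+.075*np.cos(b),y+.075*np.sin(b),.06]))
E
```

```text
t 3.5167 pos [ 0.6915 -0.0005  0.0471] head 38.50923274377194 F [0.3307 0.7137 1.3959] tilt [-0.0009 -0.0001] w -0.00014384420354069777
shift [ 0.0015 -0.0018  0.0071] wz -0.09076725622806237
0 [[-25.2341691  345.52832702]]
1 [[ 89.28944475 495.54459241]]
2 [[269.10050426 436.66075757]]
3 [[181.15598518 266.89986621]]
```

View pics/wrist2.png

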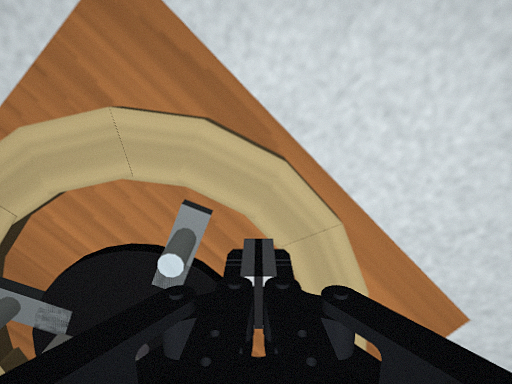

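Emit:
{"name": "apply_moves", "arguments": {
  "plan": [
    [0.0,-0.006,0.005,0,0,0,255],
    [0.0,-0.012,0.005,0,0,0,255],
    [0.0,-0.018,0.005,0,0,0,255],
    [0.001,-0.022,0.005,0,0,0,255],
    [0.002,-0.026,0.005,0,0,0,255]
  ]
}}

```text
t: 3.98
position: [0.6779, 0.0226, 0.0426]
orientation: [0.001, 0.944, 0.331, 0.001]
wrist_force: [3.5, -1.1, 0.8]
grip_width: 0.0004
```

```bash
python3 g.py .6915 .0018 .04 38.6; python3 - <<'E'
from h import *
for n in("wrist",):
    im=cams.snapshot(n);cv2.imwrite(f"pics/{n}3.png",im)
E
```

```text
t 3.9833 pos [0.6779 0.0226 0.0426] head 38.599743203224165 F [ 3.4646 -1.0846  0.8495] tilt [ 0.0032 -0.0004] w 0.0004058253353463345
shift [-0.0023  0.0247  0.0026] wz -0.00025679677583667626
```

View pics/wrist3.png

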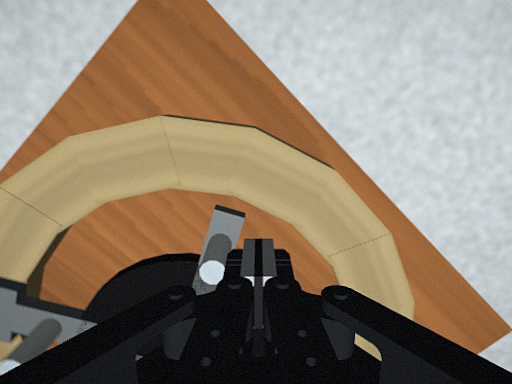

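Emit:
{"name": "apply_moves", "arguments": {
  "plan": [
    [0.001,-0.006,0,0,0,0,255],
    [0.002,-0.012,0,0,0,0,255],
    [0.003,-0.018,0,0,0,0,255],
    [0.003,-0.024,0,0,0,0,255],
    [0.003,-0.03,0,0,0,0,255]
  ]
}}

```text
t: 4.45
position: [0.6604, 0.0481, 0.0408]
orientation: [-0.0, 0.944, 0.33, -0.0]
wrist_force: [1.6, -0.6, 0.6]
grip_width: -0.0001
```

```bash
python3 g.py .6915 .0018 .04 38.6; python3 - <<'E'
from h import *
for n in("wrist","side","scene"):
    im=cams.snapshot(n);cv2.imwrite(f"pics/{n}4.png",im)
    if n=="scene":im=im[150:290,180:380]
    if n=="side":im=im[165:265,180:340]
    if n!="wrist": cv2.imwrite(f"pics/{n}4z.png",cv2.resize(im,None,fx=4,fy=4,interpolation=cv2.INTER_CUBIC))
E
```

```text
t 4.45 pos [0.6604 0.0481 0.0408] head 38.59433393918783 F [ 1.6213 -0.5892  0.6149] tilt [-0.0003 -0.    ] w -0.00014336848546950403
shift [-0.0046  0.0555  0.0008] wz -0.005666060812174578
```

View pics/wrist4.png

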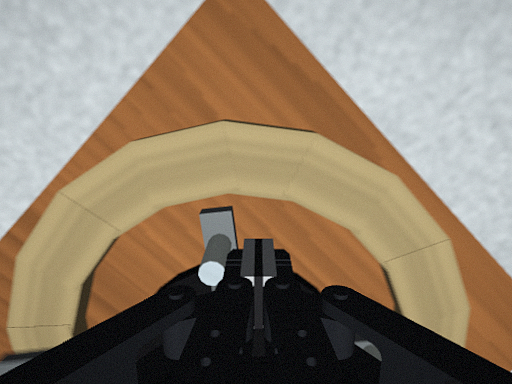

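View pics/side4z.png

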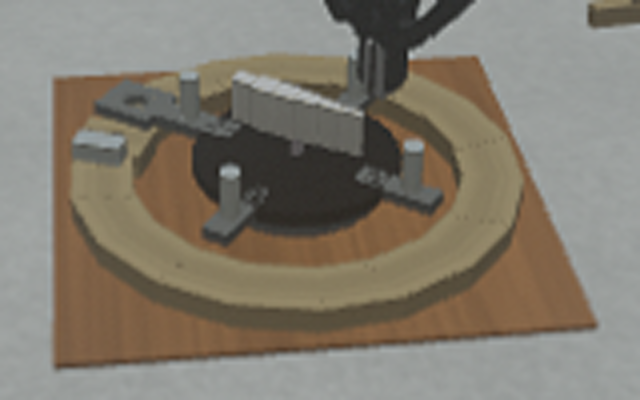

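View pics/scene4z.png

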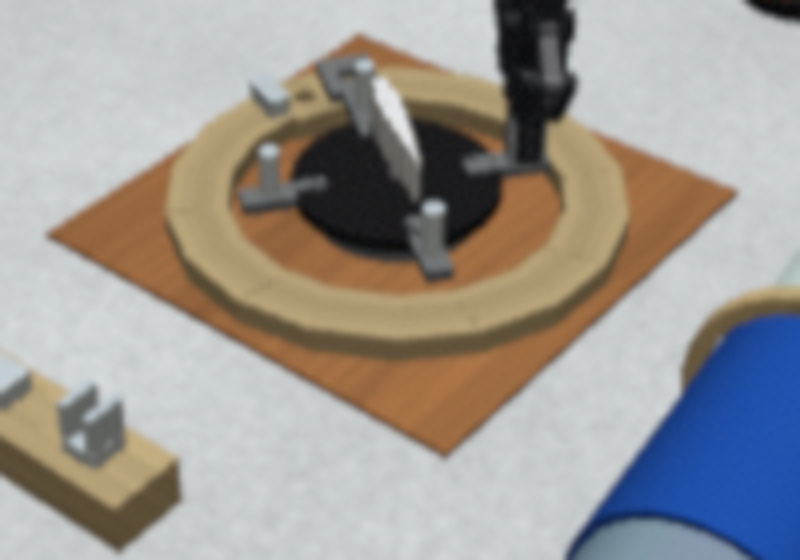

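```bash
cat > ang.py <<'E'
from h import *
from scipy.optimize import least_squares
np.set_printoptions(precision=4,suppress=True)
cs=cams.calibration("scene");cd=cams.calibration("side")
def fit(sc,si):
    S=lambda u,v:(180+(u+.5)/4-.5,150+(v+.5)/4-.5)
    D=lambda u,v:(180+(u+.5)/4-.5,165+(v+.5)/4-.5)
    obs=[(n,cs,S(*p)) for n,p in sc.items()]+[(n,cd,D(*p)) for n,p in si.items()]
    x,y=.5989,.0071
    def pt(n,a):
        if n=="hole": return [x+.115*np.cos(a),y+.115*np.sin(a),.03]
        b=a+int(n[3])*np.pi/2; return [x+.075*np.cos(b),y+.075*np.sin(b),.06]
    f=lambda p:np.concatenate([proj(c,pt(n,p[0]))[0]-np.array(q) for n,c,q in obs])
    s=least_squares(f,[2.3],loss="soft_l1");print(s.x,f(s.x).reshape(-1,2).round(2).tolist());return s.x[0]
E
python3 - <<'E'
from ang import *
fit({"peg0":(365,66),"peg1":(269,149),"peg2":(433,206)},{"peg0":(189,77),"peg1":(230,172),"peg2":(413,147),"hole":(139,98)})
E
```

```text
[2.374] [[0.33, -0.16], [-0.11, 0.35], [-0.07, 0.73], [0.15, -0.26], [-0.29, 0.24], [0.14, 0.23], [-0.56, 0.54]]
```

Emit:
{"name": "apply_moves", "arguments": {
  "plan": [
    [0,-0.003,0,0,0,0,255],
    [-0.001,-0.006,0,0,0,0,255],
    [-0.0015,-0.009,0,0,0,0,255],
    [-0.002,-0.012,0,0,0,0,255],
    [-0.002,-0.012,0,0,0,0,255]
  ]
}}

```text
t: 5.02
position: [0.6513, 0.0559, 0.0408]
orientation: [-0.0, 0.944, 0.33, -0.0]
wrist_force: [0.4, -0.1, 0.5]
grip_width: -0.0002
```

```bash
cat > look.py <<'E'
from h import *
import sys
k=sys.argv[1]
for n in("side","scene"):
    im=cams.snapshot(n)
    im=im[150:290,180:380] if n=="scene" else im[165:265,180:340]
    cv2.imwrite(f"pics/{n}{k}z.png",cv2.resize(im,None,fx=4,fy=4,interpolation=cv2.INTER_CUBIC))
E
python3 g.py .6915 .0018 .04 38.6; python3 look.py 5
```

```text
t 5.0167 pos [0.6513 0.0559 0.0408] head 38.596302485663635 F [ 0.3936 -0.0625  0.5123] tilt [-0.0007 -0.    ] w -0.00023625314972530208
shift [-0.0023  0.0673  0.0008] wz -0.0036975143363662255
```

View pics/side5z.png

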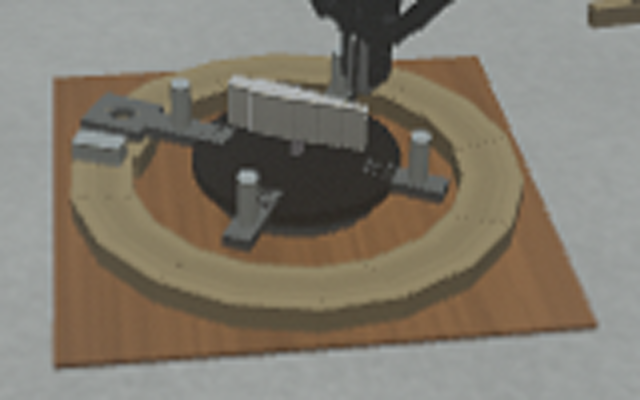

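View pics/scene5z.png

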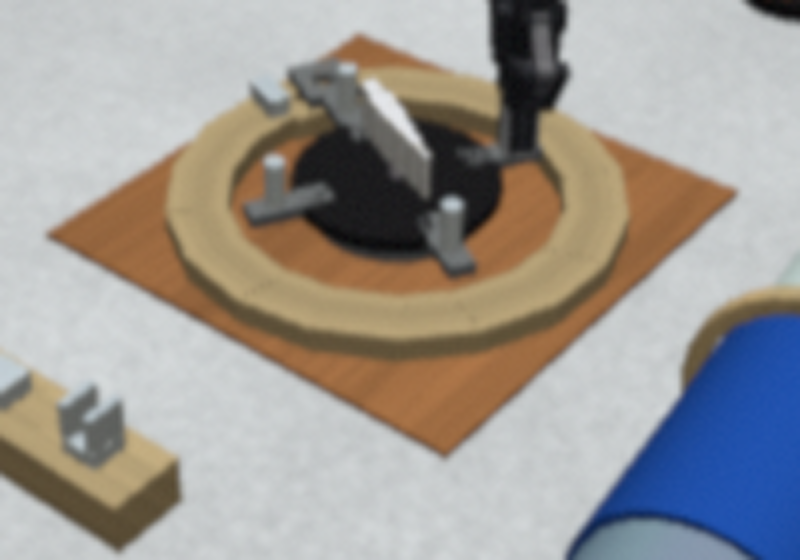

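```bash
python3 - <<'E'
from ang import *
fit({"peg0":(347,70),"peg1":(274,161),"peg2":(452,203)},{"peg0":(179,85),"peg1":(248,177),"peg2":(421,136),"hole":(124,112)})
E
```

```text
[2.5271] [[0.29, -0.38], [0.03, 0.13], [0.2, 0.52], [0.31, -0.07], [-0.1, 0.35], [0.04, 0.49], [-0.48, 0.39]]
```

Emit:
{"name": "apply_moves", "arguments": {
  "plan": [
    [-0.0003,-0.001,0,0,0,0,255],
    [-0.0007,-0.002,0,0,0,0,255],
    [-0.001,-0.003,0,0,0,0,255],
    [-0.0014,-0.004,0,0,0,0,255],
    [-0.0014,-0.004,0,0,0,0,255]
  ]
}}

```text
t: 5.53
position: [0.6482, 0.0579, 0.0411]
orientation: [0.0, 0.944, 0.33, 0.0]
wrist_force: [0.7, 0.3, 0.9]
grip_width: 0.0004
```

Emit:
{"name": "apply_moves", "arguments": {
  "plan": [
    [-0.0003,-0.0007,0,0,0,0,255],
    [-0.0005,-0.0014,0,0,0,0,255],
    [-0.0005,-0.0014,0,0,0,0,255]
  ]
}}

```text
t: 5.78
position: [0.6469, 0.0586, 0.041]
orientation: [0.0, 0.944, 0.33, 0.0]
wrist_force: [0.7, 0.1, 0.5]
grip_width: -0.0001
```

Emit:
{"name": "apply_moves", "arguments": {
  "plan": [
    [-0.0002,-0.0005,0,0,0,0,255],
    [-0.0004,-0.001,0,0,0,0,255],
    [-0.0004,-0.001,0,0,0,0,255]
  ]
}}

```text
t: 6.03
position: [0.646, 0.0592, 0.041]
orientation: [0.0, 0.944, 0.33, -0.0]
wrist_force: [1.9, -0.2, 0.6]
grip_width: 0.0
```

Emit:
{"name": "apply_moves", "arguments": {
  "plan": [
    [-0.0002,-0.0005,0,0,0,0,255],
    [-0.0004,-0.001,0,0,0,0,255],
    [-0.0004,-0.001,0,0,0,0,255]
  ]
}}

```text
t: 6.28
position: [0.645, 0.0597, 0.041]
orientation: [0.0, 0.944, 0.33, -0.0]
wrist_force: [1.4, 0.5, 0.2]
grip_width: 0.0001
```

```bash
python3 look.py 6
```

```text
(no output)
```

View pics/side6z.png

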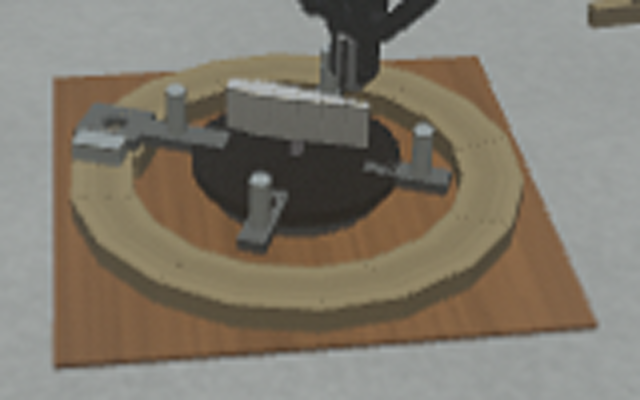

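View pics/scene6z.png

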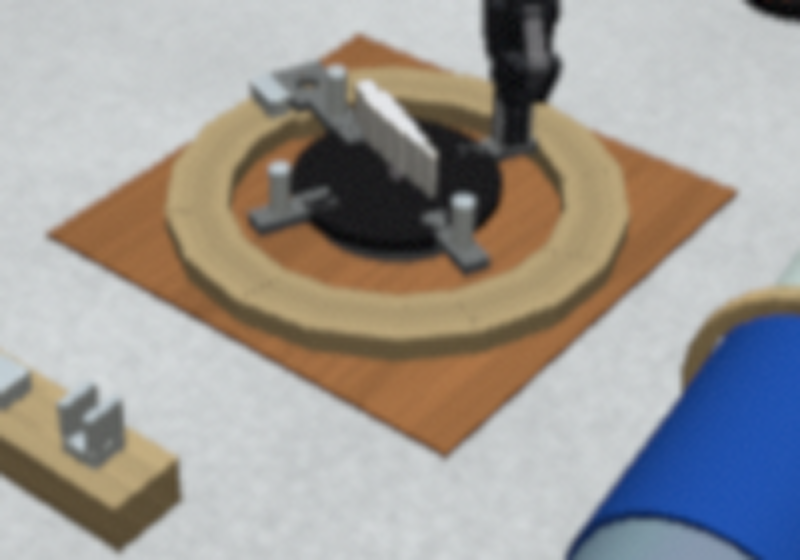

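Nearly there: the arm's edge is within about 1 to 2 mm of the stop. I'll continue in 0.5 mm steps.

Emit:
{"name": "apply_moves", "arguments": {
  "plan": [
    [-0.0002,-0.0005,0,0,0,0,255],
    [-0.0002,-0.0005,0,0,0,0,255]
  ]
}}

```text
t: 6.55
position: [0.6446, 0.0599, 0.041]
orientation: [0.0, 0.944, 0.33, 0.0]
wrist_force: [1.4, -0.9, 0.7]
grip_width: -0.0001
```

Emit:
{"name": "apply_moves", "arguments": {
  "plan": [
    [-0.0002,-0.0005,0,0,0,0,255],
    [-0.0002,-0.0005,0,0,0,0,255]
  ]
}}

```text
t: 6.72
position: [0.6441, 0.0602, 0.041]
orientation: [0.0, 0.944, 0.33, -0.0]
wrist_force: [1.9, -0.5, -0.7]
grip_width: -0.0002
```

Emit:
{"name": "apply_moves", "arguments": {
  "plan": [
    [-0.0002,-0.0005,0,0,0,0,255],
    [-0.0002,-0.0005,0,0,0,0,255]
  ]
}}

```text
t: 6.88
position: [0.6436, 0.0605, 0.0409]
orientation: [0.0, 0.944, 0.33, -0.0]
wrist_force: [0.7, 0.0, 0.4]
grip_width: -0.0003
```

Emit:
{"name": "apply_moves", "arguments": {
  "plan": [
    [-0.0002,-0.0005,0,0,0,0,255],
    [-0.0002,-0.0005,0,0,0,0,255]
  ]
}}

```text
t: 7.05
position: [0.6435, 0.0605, 0.041]
orientation: [0.0, 0.944, 0.33, 0.0]
wrist_force: [3.9, -1.0, -0.7]
grip_width: -0.0
```

Emit:
{"name": "apply_moves", "arguments": {
  "plan": [
    [-0.0002,-0.0005,0,0,0,0,255],
    [-0.0002,-0.0005,0,0,0,0,255]
  ]
}}

```text
t: 7.22
position: [0.6434, 0.0606, 0.0411]
orientation: [0.001, 0.944, 0.33, 0.001]
wrist_force: [5.0, -1.7, -2.5]
grip_width: -0.0005
```

```bash
python3 look.py 7;python3 - <<'E'
from ang import *
fit({"peg0":(336,74),"peg1":(280,170),"peg2":(463,202)},{"peg0":(175,91),"peg1":(260,180),"peg2":(424,129),"hole":(116,122)})
E
```

```text
[2.6255] [[0.25, -0.69], [-0.17, -0.4], [0.49, -0.09], [0.13, -0.05], [0.11, 0.26], [0.1, 0.58], [-0.37, 0.22]]
```

View pics/side7z.png

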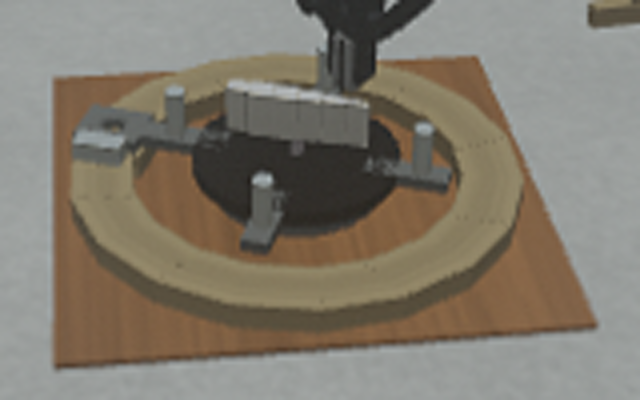

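View pics/scene7z.png

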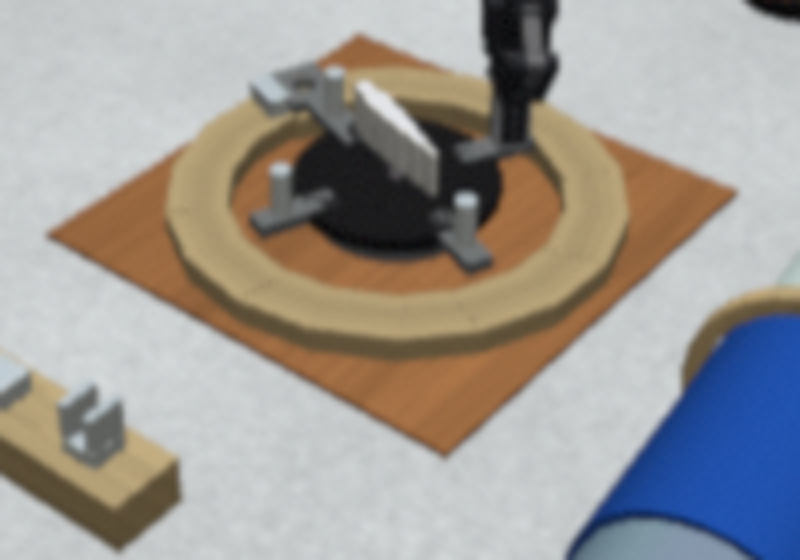

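Emit:
{"name": "apply_moves", "arguments": {
  "plan": [
    [0,0.004,0,0,0,0,255],
    [0,0.012,0,0,0,0,255],
    [0,0.02,-0.01,0,0,0,255],
    [0,0.02,-0.05,0,0,0,255],
    [0,0.02,-0.09,0,0,0,255]
  ]
}}

```text
t: 7.73
position: [0.6541, 0.0443, 0.1299]
orientation: [-0.001, 0.944, 0.33, -0.003]
wrist_force: [1.0, -0.3, 1.0]
grip_width: 0.0001
```

```bash
python3 look.py 8;python3 g.py .469 -.251 .15 -6
```

```text
t 7.8333 pos [0.6591 0.0448 0.141 ] head 38.55975609687401 F [ 0.2794 -0.1441  1.5275] tilt [0.0144 0.0002] w 0.0001248457184186213
shift [-0.3328  0.1129 -0.0118] wz 44.55975609687401
```

View pics/side8z.png

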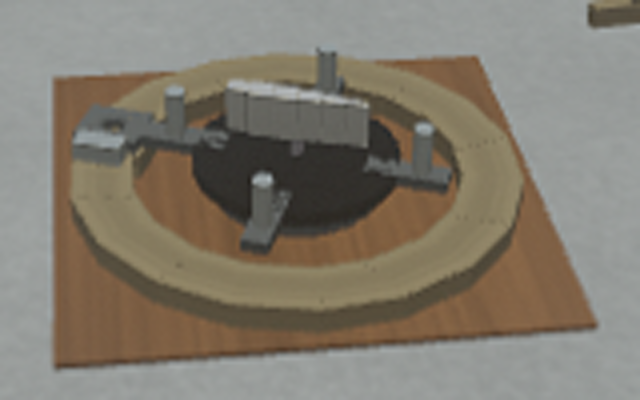

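View pics/scene8z.png

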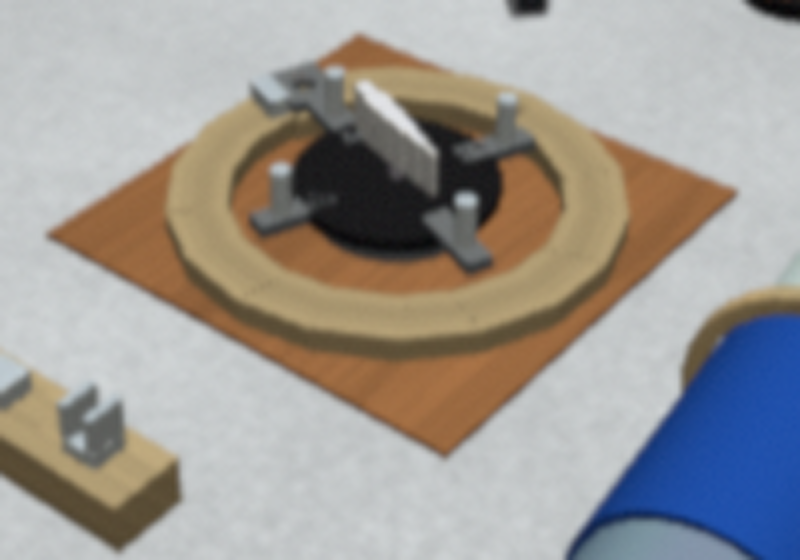

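```bash
cat >> g.py <<'E'
def rig():
    o=status.get_obs();q=o["orientation"];M=R.from_quat([q[1],q[2],q[3],q[0]]).as_matrix()
    c=cams.calibration("wrist");Mc,p=RT(c); return M.T@Mc,M.T@(p-o["position"])
E
python3 - <<'E'
from g import *
Rr,pr=rig();print(Rr,pr)
for z,h in((.15,.064),(.15,.03)):
    d=Rr@[0,0,1.]; p=pr; s=((z-h)-p[2])/d[2]; print("tool offset seen at centre",p+s*d)
E
```

```text
[[-0.0011 -0.9589 -0.2836]
 [ 1.     -0.0012  0.0002]
 [-0.0005 -0.2836  0.9589]] [ 0.0718 -0.001  -0.1418]
tool offset seen at centre [ 0.0045 -0.001   0.086 ]
tool offset seen at centre [-0.0056 -0.001   0.12  ]
```

Emit:
{"name": "apply_moves", "arguments": {
  "plan": [
    [-0.33,0.113,-0.02,0,0,44.6,80],
    [-0.33,0.113,-0.02,0,0,44.6,80],
    [-0.33,0.113,-0.02,0,0,44.6,80],
    [-0.33,0.113,-0.02,0,0,44.6,80],
    [-0.33,0.113,-0.02,0,0,44.6,80]
  ]
}}

```text
t: 8.25
position: [0.5423, -0.1318, 0.1438]
orientation: [0.0, 1.0, 0.021, 0.0]
wrist_force: [0.4, 0.1, -0.4]
grip_width: 0.0585
```

```bash
python3 g.py .469 -.251 .15 -6
```

```text
t 8.25 pos [ 0.5423 -0.1318  0.1438] head 2.427892758798443 F [ 0.3765  0.0608 -0.3922] tilt [ 0.0007 -0.0002] w 0.05851960204192155
shift [-0.0783  0.1159 -0.0062] wz 8.427892758798443
```

Emit:
{"name": "apply_moves", "arguments": {
  "plan": [
    [-0.077,0.114,-0.006,0,0,8.4,80],
    [-0.077,0.114,-0.006,0,0,8.4,80],
    [-0.077,0.114,-0.006,0,0,8.4,80],
    [-0.077,0.114,-0.006,0,0,8.4,80],
    [-0.077,0.114,-0.006,0,0,8.4,80]
  ]
}}

```text
t: 8.67
position: [0.4707, -0.2507, 0.15]
orientation: [0.001, 0.999, -0.051, 0.0]
wrist_force: [-0.3, -0.2, 0.2]
grip_width: 0.0583
```

```bash
python3 - <<'E'
from g import *
im=cams.snapshot("wrist");im=cams.snapshot("wrist");c=cams.calibration("wrist");cv2.imwrite("pics/wrist9.png",im)
go(.469,-.251,.15,-6)
for n in("pin","square_plug"):
  for r in models.regions_of(n,"wrist")[:2]:
    ys,xs=np.where(r["mask"]);print(n,r["conf"],r["xy"],xs.min(),xs.max(),ys.min(),ys.max())
print(proj(c,[.469,-.251,.064]))
E
```

```text
t 8.7667 pos [ 0.4723 -0.2478  0.1494] head -5.684261230717286 F [ 1.0504  0.857  -0.1918] tilt [0.0008 0.0002] w 0.05855268529031791
shift [-0.003   0.0035 -0.0006] wz 0.3157387692827136
pin 0.78 [257.8, 207.3] 248 273 188 222
pin 0.34 [56.4, 123.9] 0 123 0 232
square_plug 0.89 [260.4, 116.7] 245 276 101 133
[[263.7175 205.403 ]]
```

View pics/wrist9.png

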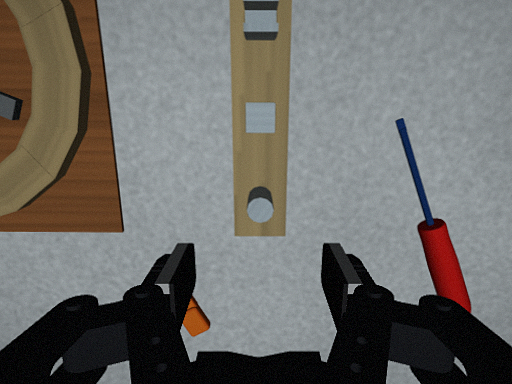

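```bash
python3 - <<'E'
from g import *
c=cams.calibration("wrist");P=onz(c,(260.5,210),.064);print(P)
go(P[0],P[1],.038,-6)
E
```

```text
[ 0.4663 -0.2472  0.064 ]
t 8.8667 pos [ 0.4728 -0.2467  0.149 ] head -5.5438080718845475 F [0.7726 0.3414 0.251 ] tilt [0.0002 0.0003] w 0.058715956506141025
shift [-0.0064  0.0012  0.111 ] wz 0.4561919281154525
```

Emit:
{"name": "apply_moves", "arguments": {
  "plan": [
    [-0.005,0.002,0.03,0,0,0.4,80],
    [-0.005,0.002,0.06,0,0,0.4,80],
    [-0.005,0.002,0.071,0,0,0.4,80],
    [-0.005,0.002,0.071,0,0,0.4,80],
    [-0.005,0.002,0.071,0,0,0.4,80]
  ]
}}

```text
t: 9.28
position: [0.4675, -0.2485, 0.0783]
orientation: [-0.0, 0.999, -0.052, -0.0]
wrist_force: [-0.1, -1.2, 0.9]
grip_width: 0.0586
```

```bash
python3 - <<'E'
from g import *
im=cams.snapshot("wrist");c=cams.calibration("wrist");cv2.imwrite("pics/wrist10.png",im)
go(.4675,-.249,.038,-6)
print(proj(c,[.4675,-.249,.064]))
for u in [(258,264)]: print(onz(c,u,.064))
E
```

```text
t 9.3333 pos [ 0.468  -0.249   0.0795] head -5.961876942597863 F [ 0.5329 -0.3348  0.2626] tilt [ 0.0017 -0.001 ] w 0.05882066383367302
shift [-0.0006 -0.      0.0415] wz 0.03812305740213695
[[259.2809 242.5456]]
[ 0.4553 -0.247   0.064 ]
```

View pics/wrist10.png

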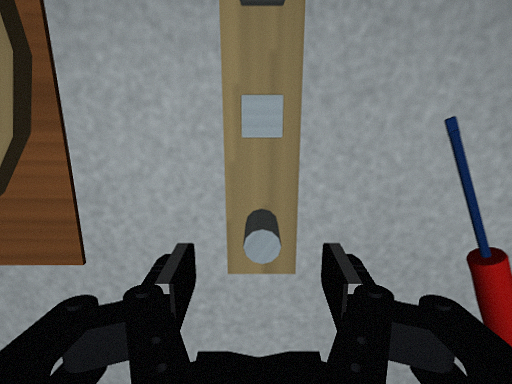

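Emit:
{"name": "apply_moves", "arguments": {
  "plan": [
    [-0.0015,0.0012,0.015,0,0,0,80],
    [-0.0015,0.0012,0.03,0,0,0,80],
    [-0.0015,0.0012,0.04,0,0,0,80],
    [-0.0015,0.0012,0.0405,0,0,0,80],
    [-0.0015,0.0012,0.0405,0,0,0,80]
  ]
}}

```text
t: 9.75
position: [0.4657, -0.2503, 0.0381]
orientation: [0.0, 0.999, -0.052, 0.0]
wrist_force: [-0.9, 0.3, 0.3]
grip_width: 0.0583
```

```bash
python3 - <<'E'
from g import *
im=cams.snapshot("wrist");c=cams.calibration("wrist");cv2.imwrite("pics/wrist11.png",im)
go(.4675,-.249,.038,-6)
E
```

```text
t 9.8 pos [ 0.466  -0.2505  0.0387] head -6.017534747622169 F [ 0.3313  0.5422 -0.4795] tilt [ 0.0015 -0.001 ] w 0.05874431394546532
shift [ 0.0014 -0.0016  0.0007] wz -0.017534747622169
```

View pics/wrist11.png

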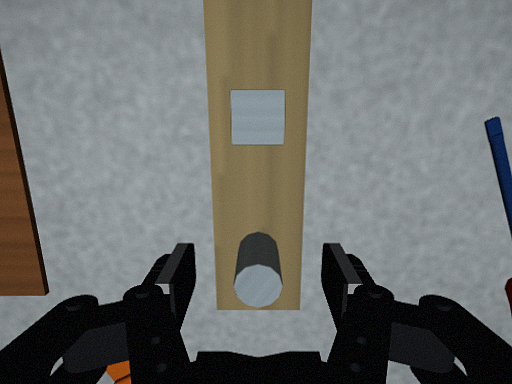

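Centred (head at column 258, between fingers at 195 and 322). Now I close.

Emit:
{"name": "apply_moves", "arguments": {
  "plan": [
    [0,0,0,0,0,0,255],
    [0,0,0,0,0,0,255],
    [0,0,0,0,0,0,255],
    [0,0,0,0,0,0,255],
    [0,0,0,0,0,0,255]
  ],
  "grip_force": 40
}}

```text
t: 10.22
position: [0.4656, -0.2505, 0.0382]
orientation: [0.0, 0.999, -0.053, 0.001]
wrist_force: [-1.1, 0.3, 5.8]
grip_width: 0.0182
```

```bash
python3 - <<'E'
from g import *
im=cams.snapshot("wrist");c=cams.calibration("wrist");cv2.imwrite("pics/wrist12.png",im)
go(.4675,-.249,.038,-6)
E
```

```text
t 10.2667 pos [ 0.4657 -0.2504  0.0382] head -6.02608850095515 F [-1.1348  0.5537  5.6916] tilt [ 0.0011 -0.0008] w 0.018798285846142935
shift [ 0.0017 -0.0016  0.0003] wz -0.026088500955149918
```

View pics/wrist12.png

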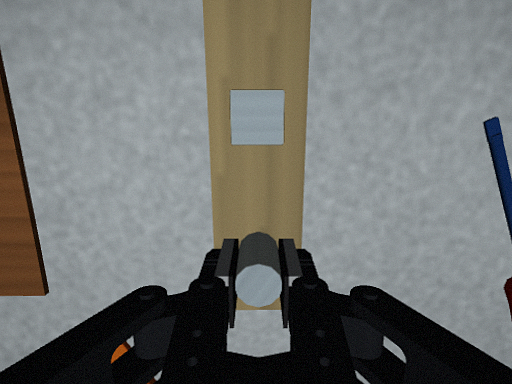

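Emit:
{"name": "apply_moves", "arguments": {
  "plan": [
    [0,0,-0.01,0,0,0,255],
    [0,0,-0.025,0,0,0,255],
    [0,0,-0.05,0,0,0,255],
    [0,0,-0.085,0,0,0,255],
    [0,0,-0.11,0,0,0,255]
  ]
}}

```text
t: 10.68
position: [0.4653, -0.2502, 0.1501]
orientation: [0.0, 0.999, -0.053, 0.001]
wrist_force: [0.1, 0.4, 0.5]
grip_width: 0.0189
```

```bash
python3 - <<'E'
from g import *
im=cams.snapshot("wrist");c=cams.calibration("wrist");cv2.imwrite("pics/wrist13.png",im)
go(.4975,.062,.15,61.7)
Rr,pr=rig()
def tooloff(px,zt):
    u=cv2.undistortPoints(np.array([[px]],float),c["mtx"],c["D"])[0,0]
    d=Rr@np.array([u[0],u[1],1]);return pr+d*(zt-pr[2])/d[2]
print(tooloff((258,285),-.026))
E
```

```text
t 10.7333 pos [ 0.4673 -0.2514  0.1557] head -6.020057946893509 F [ 1.0315 -0.8592  4.084 ] tilt [ 0.0084 -0.0054] w 0.0184548499870929
shift [-0.0029 -0.3149  0.0043] wz -67.72005794689352
[-0.     -0.0007 -0.026 ]
```

View pics/wrist13.png

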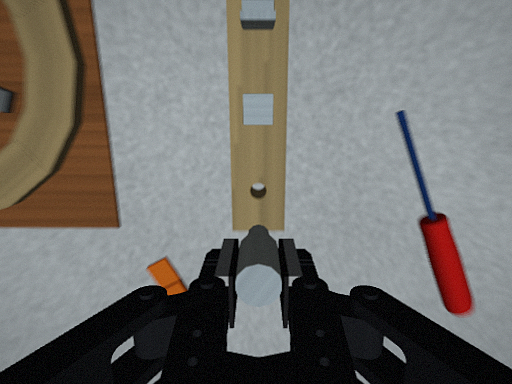

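Emit:
{"name": "apply_moves", "arguments": {
  "plan": [
    [-0.003,-0.314,0.0,0,0,-67.5,255],
    [-0.003,-0.314,0.0,0,0,-67.5,255],
    [-0.003,-0.314,0.0,0,0,-67.5,255],
    [-0.003,-0.314,0.0,0,0,-67.5,255],
    [-0.003,-0.314,0.0,0,0,-67.5,255]
  ]
}}

```text
t: 11.15
position: [0.4847, -0.041, 0.1476]
orientation: [0.0, 0.966, 0.26, 0.0]
wrist_force: [0.5, -0.2, -0.2]
grip_width: 0.0186
```

```bash
python3 g.py .4975 .062 .15 61.5
```

```text
t 11.15 pos [ 0.4847 -0.041   0.1476] head 30.104377086577024 F [ 0.513  -0.2326 -0.2389] tilt [ 0.0001 -0.    ] w 0.01863437797134337
shift [ 0.0627 -0.0827 -0.0024] wz -31.395622913422976
```

Emit:
{"name": "apply_moves", "arguments": {
  "plan": [
    [0.062,-0.08,0,0,0,-31.4,255],
    [0.062,-0.08,0,0,0,-31.4,255],
    [0.062,-0.08,0,0,0,-31.4,255],
    [0.062,-0.08,0,0,0,-31.4,255],
    [0.062,-0.08,0,0,0,-31.4,255]
  ]
}}

```text
t: 11.57
position: [0.4989, 0.059, 0.1473]
orientation: [-0.0, 0.858, 0.513, -0.0]
wrist_force: [0.8, -0.1, -1.0]
grip_width: 0.0189
```

Emit:
{"name": "apply_moves", "arguments": {
  "plan": [
    [0,0,0,0,0,0,255],
    [0,0,0,0,0,0,255]
  ]
}}

```text
t: 11.73
position: [0.4991, 0.0575, 0.1474]
orientation: [-0.0, 0.861, 0.508, -0.0]
wrist_force: [0.1, 0.0, -1.6]
grip_width: 0.0182
```

```bash
python3 - <<'E'
from g import *
im=cams.snapshot("wrist");c=cams.calibration("wrist");cv2.imwrite("pics/wrist14.png",im)
go(.4975,.062,.15,61.5)
print(proj(c,[.4975,.062,.03]))
E
```

```text
t 11.7833 pos [0.4991 0.0573 0.1474] head 61.05759467918385 F [ 1.0588 -0.2577 -0.9613] tilt [-0.0002 -0.0001] w 0.01828544631366891
shift [ 0.0034 -0.0037 -0.0026] wz -0.4424053208161496
[[254.822  186.8225]]
```

View pics/wrist14.png

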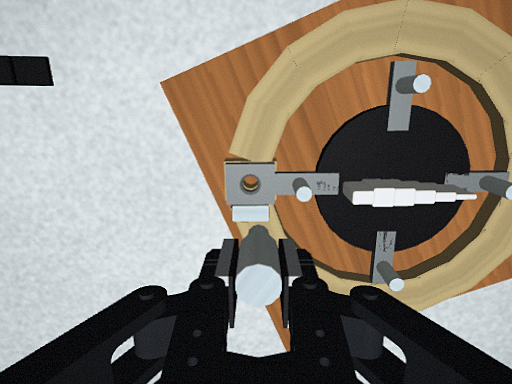

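```bash
cat >> g.py <<'E'
def tooloff(px,zt):
    Rr,pr=rig();c=cams.calibration("wrist")
    u=cv2.undistortPoints(np.array([[px]],float),c["mtx"],c["D"])[0,0]
    d=Rr@np.array([u[0],u[1],1]);return pr+d*(zt-pr[2])/d[2]
def toolproj(p):
    Rr,pr=rig();c=cams.calibration("wrist");r,_=cv2.Rodrigues(Rr.T)
    return cv2.projectPoints(np.atleast_2d(np.array(p,float)),r,-Rr.T@pr,c["mtx"],c["D"])[0][:,0]
E
python3 - <<'E'
from g import *
print("hole",tooloff((250,182),.1474-.03))
print("tip pred",toolproj([0,0,.03]),"head top",toolproj([0,0,-.026]), "tip front edge",toolproj([.0045,0,.03]))
im=cv2.imread("pics/wrist14.png")[150:320,180:340];cv2.imwrite("pics/w14z.png",cv2.resize(im,None,fx=3.5,fy=3.5,interpolation=cv2.INTER_CUBIC))
E
```

```text
hole [ 0.0074 -0.0076  0.1174]
tip pred [[259.9248 232.4333]] head top [[260.719  287.1477]] tip front edge [[259.9282 224.9749]]
```

View pics/w14z.png

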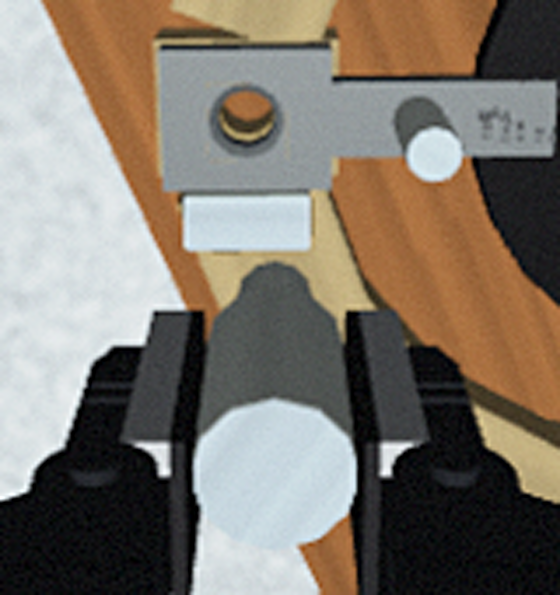

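Emit:
{"name": "apply_moves", "arguments": {
  "plan": [
    [0.003,-0.003,0.02,0,0,0,255],
    [0.005,-0.0055,0.045,0,0,0,255],
    [0.005,-0.0055,0.062,0,0,0,255],
    [0.005,-0.0055,0.067,0,0,0,255],
    [0.005,-0.0055,0.067,0,0,0,255]
  ]
}}

```text
t: 12.2
position: [0.4959, 0.0641, 0.0791]
orientation: [-0.001, 0.861, 0.508, -0.001]
wrist_force: [0.2, 0.0, -0.1]
grip_width: 0.0191
```

Emit:
{"name": "apply_moves", "arguments": {
  "plan": [
    [0,0,0,0,0,0,255],
    [0,0,0,0,0,0,255]
  ]
}}

```text
t: 12.37
position: [0.4978, 0.0643, 0.082]
orientation: [0.001, 0.861, 0.509, 0.001]
wrist_force: [0.6, 0.1, -0.5]
grip_width: 0.0191
```

```bash
python3 - <<'E'
from g import *
im=cams.snapshot("wrist");cv2.imwrite("pics/wrist15.png",im)
cv2.imwrite("pics/w15z.png",cv2.resize(im[150:320,180:340],None,fx=3.5,fy=3.5,interpolation=cv2.INTER_CUBIC))
go(.4975,.062,.075,61.5)
E
```

```text
t 12.4167 pos [0.4978 0.0644 0.082 ] head 61.149394526092074 F [ 0.2722 -0.3039  0.5098] tilt [0.0028 0.0001] w 0.019047657795166907
shift [-0.0022  0.0009  0.007 ] wz -0.35060547390792607
```

View pics/w15z.png

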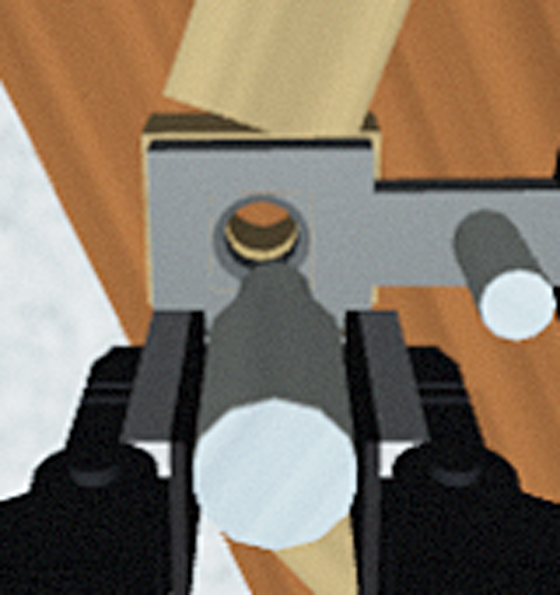

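```bash
python3 - <<'E'
from g import *
print("hole",tooloff((254.9,218.3),.052),"pin tip col bias",tooloff((258.6,224.9),.03), "headtop",tooloff((258.6,285.1),-.026))
E
```

```text
hole [ 0.0003 -0.003   0.052 ] pin tip col bias [ 0.0045 -0.0007  0.03  ] headtop [ 0.0009 -0.0009 -0.026 ]
```

Emit:
{"name": "apply_moves", "arguments": {
  "plan": [
    [0,-0.0022,0.006,0,0,0,255],
    [0,-0.0022,0.012,0,0,0,255],
    [0,-0.0022,0.016,0,0,0,255],
    [0,-0.0022,0.016,0,0,0,255],
    [0,-0.0022,0.016,0,0,0,255]
  ]
}}

```text
t: 12.83
position: [0.4946, 0.0655, 0.0639]
orientation: [-0.0, 0.861, 0.509, -0.0]
wrist_force: [0.1, -0.7, -0.8]
grip_width: 0.0183
```

```bash
python3 - <<'E'
from g import *
im=cams.snapshot("wrist");cv2.imwrite("pics/wrist16.png",im)
cv2.imwrite("pics/w16z.png",cv2.resize(im[150:320,180:340],None,fx=3.5,fy=3.5,interpolation=cv2.INTER_CUBIC))
go(.4975,.062,.062,61.5)
o=status.get_obs();print("hole would be at col,row",toolproj([0.0004,-.0008,o["position"][2]-.03]))
E
```

```text
t 12.8833 pos [0.4949 0.0655 0.0643] head 61.185603577133485 F [-0.7498  0.0879  0.5458] tilt [-0.0003 -0.0001] w 0.018338898057164547
shift [-0.0018  0.004   0.0023] wz -0.3143964228665155
hole would be at col,row [[258.4913 228.9016]]
```

View pics/w16z.png

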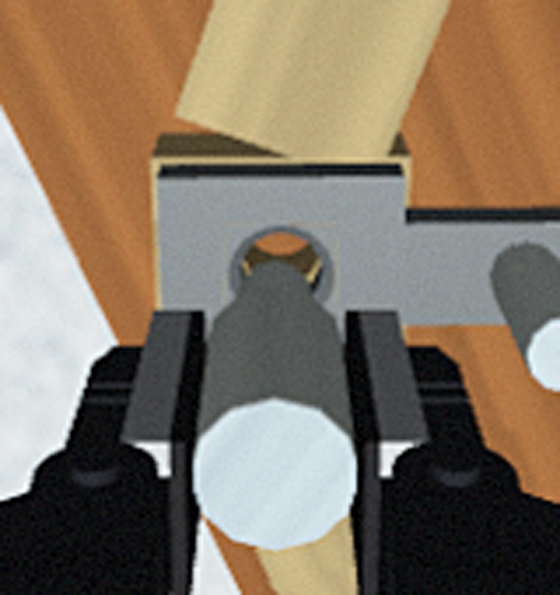

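Emit:
{"name": "apply_moves", "arguments": {
  "plan": [
    [0,0.001,0,0,0,0,255],
    [0,0.001,0.003,0,0,0,255],
    [0,0.001,0.006,0,0,0,255],
    [0,0.001,0.008,0,0,0,255],
    [0,0.001,0.008,0,0,0,255]
  ]
}}

```text
t: 13.3
position: [0.4954, 0.065, 0.0557]
orientation: [-0.0, 0.861, 0.509, -0.001]
wrist_force: [0.4, 0.2, -0.6]
grip_width: 0.0184
```

```bash
python3 - <<'E'
from g import *
im=cams.snapshot("wrist");cv2.imwrite("pics/wrist17.png",im)
cv2.imwrite("pics/w17z.png",cv2.resize(im[150:320,180:340],None,fx=3.5,fy=3.5,interpolation=cv2.INTER_CUBIC))
go(.4975,.062,.038,61.5)
o=status.get_obs();print("hole would be at col,row",toolproj([0.0004,-.0008,o["position"][2]-.03]))
E
```

```text
t 13.35 pos [0.4955 0.065  0.056 ] head 61.18265520038888 F [ 0.6202 -0.1802  0.7953] tilt [-0.0007 -0.0001] w 0.01843324776414202
shift [-0.0017  0.0032  0.018 ] wz -0.3173447996111207
hole would be at col,row [[258.5321 234.6219]]
```

View pics/w17z.png

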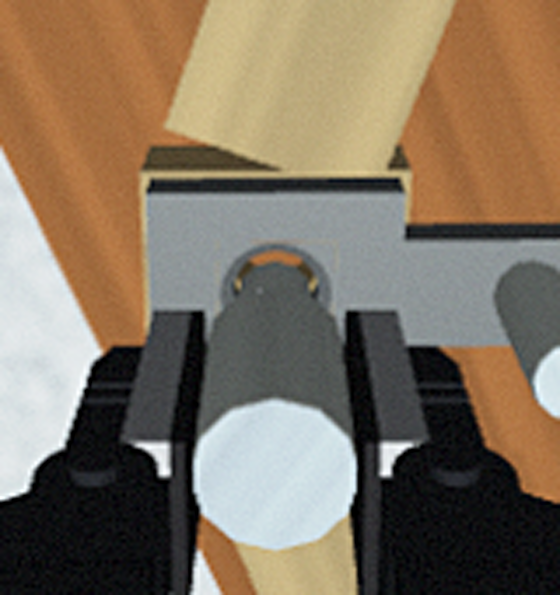

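Emit:
{"name": "apply_moves", "arguments": {
  "plan": [
    [0,0,0.002,0,0,0,255],
    [0,0,0.004,0,0,0,255],
    [0,0,0.006,0,0,0,255],
    [0,0,0.006,0,0,0,255]
  ]
}}

```text
t: 13.68
position: [0.4955, 0.065, 0.0498]
orientation: [-0.0, 0.861, 0.509, -0.0]
wrist_force: [-0.4, 0.4, -1.2]
grip_width: 0.0187
```

Emit:
{"name": "apply_moves", "arguments": {
  "plan": [
    [0,0,0.002,0,0,0,255],
    [0,0,0.004,0,0,0,255],
    [0,0,0.006,0,0,0,255],
    [0,0,0.006,0,0,0,255]
  ]
}}

```text
t: 14.02
position: [0.4956, 0.0651, 0.0439]
orientation: [-0.0, 0.861, 0.509, -0.0]
wrist_force: [0.4, 1.0, -1.5]
grip_width: 0.0188
```

Emit:
{"name": "apply_moves", "arguments": {
  "plan": [
    [0,0,0.0015,0,0,0,255],
    [0,0,0.003,0,0,0,255],
    [0,0,0.0045,0,0,0,255],
    [0,0,0.0045,0,0,0,255]
  ]
}}

```text
t: 14.35
position: [0.4958, 0.0651, 0.0396]
orientation: [-0.0, 0.861, 0.509, 0.0]
wrist_force: [0.5, 0.9, -1.5]
grip_width: 0.0186
```

Emit:
{"name": "apply_moves", "arguments": {
  "plan": [
    [0,0,0.0005,0,0,0,255],
    [0,0,0.001,0,0,0,255],
    [0,0,0.001,0,0,0,255]
  ]
}}

```text
t: 14.6
position: [0.4958, 0.0651, 0.0389]
orientation: [0.0, 0.861, 0.509, 0.0]
wrist_force: [-0.9, 1.6, -0.5]
grip_width: 0.0186
```

Emit:
{"name": "apply_moves", "arguments": {
  "plan": [
    [0,0,0.0005,0,0,0,255],
    [0,0,0.001,0,0,0,255],
    [0,0,0.001,0,0,0,255]
  ]
}}

```text
t: 14.85
position: [0.4959, 0.0651, 0.0382]
orientation: [0.0, 0.861, 0.509, 0.0]
wrist_force: [-0.4, 1.4, 3.2]
grip_width: 0.0189
```

Emit:
{"name": "apply_moves", "arguments": {
  "plan": [
    [0,0,0.0005,0,0,0,255],
    [0,0,0.001,0,0,0,255],
    [0,0,0.001,0,0,0,255]
  ]
}}

```text
t: 15.1
position: [0.496, 0.0652, 0.0381]
orientation: [0.0, 0.861, 0.509, 0.0]
wrist_force: [-3.8, 1.8, 9.5]
grip_width: 0.0187
```

Emit:
{"name": "apply_moves", "arguments": {
  "plan": [
    [0,0,0,0,0,0,165],
    [0,0,0,0,0,0,165],
    [0,0,0,0,0,0,165],
    [0,0,0,0,0,0,165]
  ]
}}

```text
t: 15.43
position: [0.4956, 0.0649, 0.0365]
orientation: [0.0, 0.861, 0.509, -0.0]
wrist_force: [0.8, -0.7, 0.1]
grip_width: 0.0301
```

Emit:
{"name": "apply_moves", "arguments": {
  "plan": [
    [0,0,-0.01,0,0,0,165],
    [0,0,-0.03,0,0,0,165],
    [0,0,-0.06,0,0,0,165],
    [0,0,-0.1,0,0,0,165],
    [0,0,-0.13,0,0,0,165]
  ]
}}

```text
t: 15.85
position: [0.4959, 0.065, 0.1703]
orientation: [0.001, 0.861, 0.509, 0.001]
wrist_force: [-0.2, -0.4, 0.8]
grip_width: 0.0301
```

```bash
python3 look.py 20; python3 - <<'E'
from g import *
im=cams.snapshot("wrist");cv2.imwrite("pics/wrist20.png",im)
go(.4975,.062,.038,61.5)
E
```

```text
t 16.0 pos [0.4972 0.0651 0.1706] head 61.18351776921586 F [ 0.0843  0.4964 -0.0457] tilt [0.0067 0.0002] w 0.03008531126648926
shift [-0.003   0.001   0.1326] wz -0.31648223078413906
```

View pics/side20z.png

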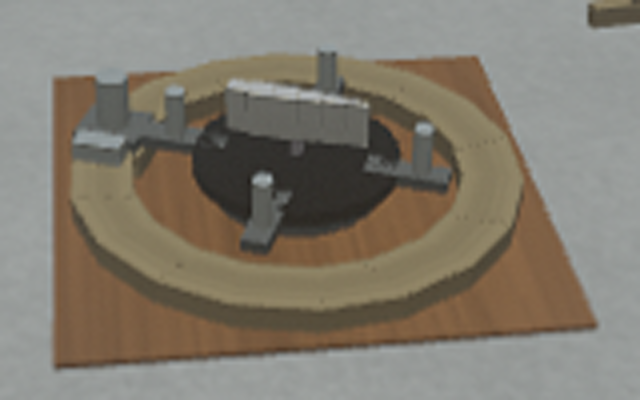

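View pics/scene20z.png

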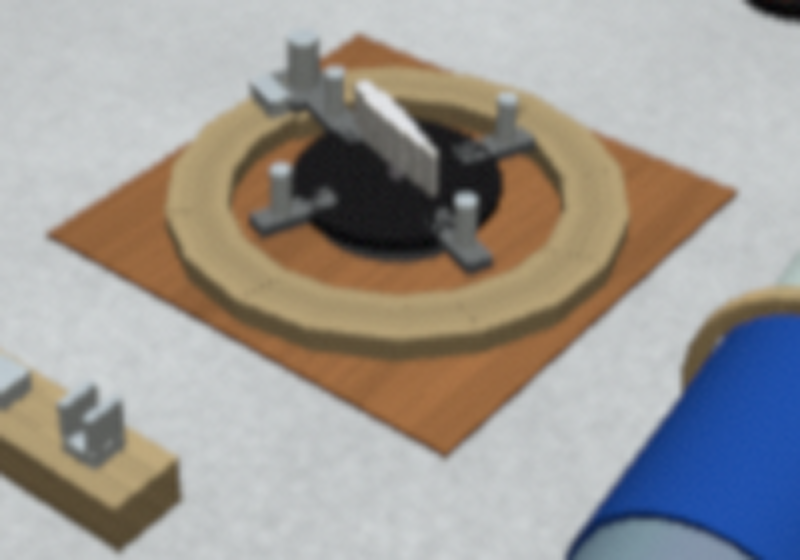

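View pics/wrist20.png

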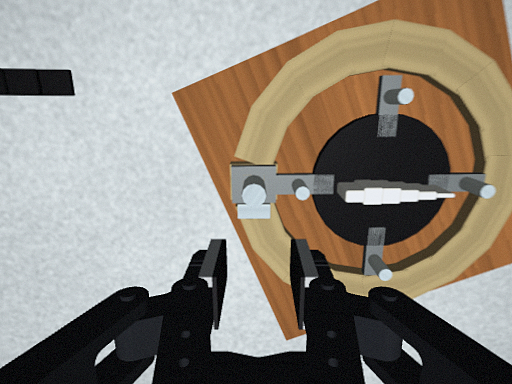

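The pin stands upright in the arm, clear of the gripper, and the arm is still against the stop. I'll check the head height and let the arm settle.

Emit:
{"name": "apply_moves", "arguments": {
  "plan": [
    [0,0,0,0,0,0,165],
    [0,0,0,0,0,0,165],
    [0,0,0,0,0,0,165],
    [0,0,0,0,0,0,165],
    [0,0,0,0,0,0,165]
  ]
}}

```text
t: 16.42
position: [0.4954, 0.065, 0.1661]
orientation: [-0.0, 0.861, 0.509, -0.001]
wrist_force: [0.2, -0.0, -0.5]
grip_width: 0.0299
```

```bash
python3 - <<'E'
from ang import *
S=lambda u,v:(180+(u+.5)/4-.5,150+(v+.5)/4-.5)
D=lambda u,v:(180+(u+.5)/4-.5,165+(v+.5)/4-.5)
print("head top",tri([(cs,S(304,39)),(cd,D(112,75))]),"peg0",tri([(cs,S(335,72)),(cd,D(175,91))]))
fit({"peg0":(335,72),"peg1":(281,170),"peg2":(466,201),"peg3":(508,99)},{"peg0":(175,91),"peg1":(262,179),"peg2":(425,128),"peg3":(327,51)})
print(manip.sign_off())
E
```

```text
head top [0.4988 0.061  0.0641] peg0 [0.5332 0.0427 0.0604]
[2.6432] [[0.01, -0.05], [-0.15, -0.1], [0.27, -0.01], [0.21, -0.16], [-0.05, 0.23], [0.2, 0.61], [-0.03, 0.53], [0.32, -0.5]]
the job is handed in; nothing more can be done
None
```

The turntable's index arm is against the stop, and the round-headed pin is in through the arm and ring, fully home and released. I handed the job in at about 16.5 s.

- **Turntable:** I pushed it anticlockwise by peg3 and took the last few millimetres in small steps. The stop showed as a sudden rise to about 5–6 N at the wrist, which I estimate as roughly 3 N on the stop. I then backed off.
- **Pin:** I took it from the rack and lined it up over the hole using the wrist camera. It went in with no noticeable resistance until the head seated at about 9–10 N, then I let go.

**Last checks:**
- The arm's fitted angle is 2.643 rad, against 2.647 rad expected at the stop.
- The pin's head top measured 64.1 mm, against 64 mm for fully home, and it stands upright in all three pictures.
- The gripper was clear and touching nothing. The plugs were not touched; the fork plug shows in its place in the final scene picture, the square plug only partly.

**One disagreement:** the side and scene cameras put the pin about 4–5 mm from where the gripper had it when it seated. I relied on the wrist camera for the fit.

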